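Make up an assembly kit from the loose parts on the bench

ROBOT

A 6-joint arm with a two-finger parallel gripper is mounted at the origin on a cart in front of the work surface, level with it; the furniture and walls round the work are solid. World frame = base frame: x ahead of the robot, y to its left, z up, the work surface at z = 0. Lengths are in m, angles in rad, forces in N, time in s.
With the tool pointing down it reaches from about 0.35 to 0.775 m from the base axis. Payload 5.5 kg.
Tool frame: the origin (TCP) lies between the finger pads; the fingertips stand 22 mm ahead of it and the grasp point (between the pads) lies 3 mm ahead of it (env.finger_overhang is the distance from the TCP to the fingertips, in m); y points along the fingers, x is the direction in which the jaws open and shut, and the axes are right-handed (so a half turn about y gives the same grasp; the last joint's range is limited). The gripper opens to 85 mm and grips with 20 to 120 N. Pads are 22 mm wide; open, the fingers measure 114 mm over their backs; the gripper's body (76 mm by 85 mm) begins 54 mm behind the grasp point. The pads swing forward as they close: fully open they stand 13 mm farther back than shut.
Start: joints at [-1.37, 0.313, 0.046, 1.304, 0, 1.431], TCP at [0.192, -0.542, 0.253] pointing down, gripper open.
Joint ranges: [-2.76, 2.76], [-0.86, 1.69], [-1.03, 1.26], [-2.2, 2.34], [-1.47, 1.5], [-3.14, 3.14]. Speed limits (rad/s): [2.57, 2.57, 3.14, 3.14, 3.14, 3.14].

INTERFACE

Orientations are given as a unit quaternion [w, x, y, z].
In Python, from workcell import monitor, cams, job, env gives the robot as it stands.
- The arm moves only by the tool drive_tool, never from a script. Its argument "plan" is text: rows parted by semicolons, each of 7 numbers parted by spaces: the opening, from -1 (shut) to 1 (fully open), then the shift along the tool's x, y, z in mm, then the turn, a rotation vector about the tool's x, y, z in degrees. In form: gripper x y z rx ry rz; .... A call has 1 to 8 rows; each row shifts and turns the pose as measured when the row begins, along the tool's axes as they then stand; what a row does not reach is not made up. A row lasts 1/8 s, in which the tool goes at most 62.5 mm and 10.7 degrees, less where a joint would pass 70% of its speed; a pose out of reach is approached as far as the arm can. A call is refused whole if a number of a shift passes 62.5 or a number of a turn 10.7, either way. A call with a gripper value outside its range is refused whole. The fingers move at their own pace and stop on an object; "grip_force" is the grip in N (left out, the last holds). Time passes only in rows, so rows that do not move let the fingers close. It gives the time, the measured TCP pose, the force and the opening at its end, in the units of the state.
- monitor.get_state(): the state, without advancing time (a new reading comes with each control period).
- cams.read_camera(name): name is "scene" or "side" or "wrist"; returns (picture, depth): 400x640x3 uint8, red, green, blue; 400x640 float32, m along the optical axis (not along the pixel's ray), 0 where there is no reading.
- cams.calibration(name): a dict with "fx", "fy", "cx", "cy" (pixels), "R" (3x3) and "t" (3): a world point X has camera coordinates R X + t. Camera axes: x right, y down, z forward; pixel columns grow to the right and rows downward; lengths in m; the calibration is good to about 2 mm. The wrist camera is an equidistant fisheye: a pixel r from the principal point sees the ray r / f radians off the axis. A picture is of the moment at which its call begins: read the wrist's pose just before it. calibration takes no time and is no camera call; for the wrist camera it gives the pose at the moment of the call.
- job.hand_in(): hands the job in, once; it reports no verdict.
The state is a dict: "clock": time; "joint_pos": joint angles; "qvel": joint speeds; "tau": joint torques, N m; "tcp_pos": TCP position; "orientation": TCP orientation; "wrist_force": force on the tool from outside, world axes, zero at the start; "ft_torque": the same for the moment, N m; "finger_gap": finger opening in m.
Only numpy, scipy, OpenCV 4.12 (cv2) and the standard library are available. Lean on these libraries where they do the work, as an engineer would, in place of code of your own. Each camera call takes 0.05 s, during which the arm holds its last target.

TASK

Make up the kit in the low black tray from the parts lying loose on the bench: stand the black unit with the white cap in the large round cell, the white ring cage in the square cell and the steel plug gauge in the small round cell, and lay the full-length barrel in the long cradle. Everything must sit flat inside its own cell. Leave the unit without a cap and the short barrel where they are.

Things in the scene. Friction and masses are not known exactly. Their poses are not given: they have to be found in the camera images.
- puck_mid (a point): Centre (20 mm above the underside) of the finished unit: black upright cylinder, 54 mm diameter, topped by a flat white cap, black sides straight to 40 mm, 44 mm high in all; z axis up. About 0.12 kg, loose, stands on the bench. Belongs in the large round cell.
- cage_mid (a point): Centre (16.5 mm above the underside) of the white moulded ring cage: open ring with struts, 62 mm outer diameter, 33 mm high, flange up; z axis up. About 0.03 kg, loose, stands on the bench; rigid, take it across the outside. Belongs in the square cell.
- gauge_mid (a point): Centre (20 mm above the underside) of the steel plug gauge: small stepped cylinder, 32 mm diameter at the thick lower part, narrower above, 40 mm high; z axis up. About 0.11 kg, loose, stands on the bench. Belongs in the small round cell.
- barrel_mid (a point): Centre of the full-length barrel: white cylinder with a black band round its middle, 150 mm long, 45 mm diameter, lying on the bench, its y axis along its length (either way round is the same). About 0.14 kg, loose, can roll; not one of the stock barrels in the brown carton at the far left. Belongs in the long cradle.
- open_puck_mid (a point): Centre (20 mm above the underside) of the look-alike unit without a cap: black upright cylinder, 54 mm diameter, 42 mm high, seen from above a black hollow in a narrow pale ring. Loose; to be left where it stands.
- short_barrel_mid (a point): Centre of the look-alike short barrel: white with a black band, 45 mm diameter, only 95 mm long, lying on the bench, its y axis along its length. Loose; to be left where it lies.
- cell_round_floor (a point): Centre of the floor of the large round cell, a grey insert in the fixed tray: white round rim, 74 mm inner diameter. The floor is 29 mm above the bench, z axis up. The rim stands only 5 mm above the floor: hold the part by its upper half to keep the fingertips above the rim.
- cell_square_floor (a point): Centre of the floor of the square cell, a grey insert in the fixed tray: white square rim, 78 mm by 78 mm inside. The square and the two round cells sit side by side in any order, 92 mm apart along y, in the row farther from the robot. Floor 29 mm above the bench, z axis up. The rim stands only 5 mm above the floor: hold the part by its upper half to keep the fingertips above the rim.
- cell_small_floor (a point): Centre of the floor of the small round cell, a grey insert in the fixed tray: white round rim, 52 mm inner diameter. The tray is black, 200 mm (along the cells' x) by 294 mm (along y), its edge 32 mm above the bench; all cells share its yaw. Floor 29 mm above the bench, z axis up. The rim stands only 5 mm above the floor: hold the part by its upper half to keep the fingertips above the rim.
- cell_long_floor (a point): Centre of the floor of the long cradle, a grey insert in the fixed tray: two parallel white rails along its y axis, 24 mm apart inside, 36 mm over their outsides and 5 mm high above the floor, between end stops 176 mm apart. Floor 29 mm above the bench, z up. The barrel lies along the rails and centres itself, its axis 24 mm above the floor. Nearer row of the tray, 100 mm in x from the other cells.
There are look-alikes about, which are no part of the job. There is more than one size of the part that bears barrel_mid; the job needs the larger. Leave any turquoise look-alike of the part that bears puck_mid alone.

How it is judged:
At the end, for the whole second after the job is handed in: Unit, cage and gauge upright (0.1 rad) on their cell floors, within 14, 16 and 14 mm of centre; barrel on its rails within 16 mm and 0.2 rad; heights within 4 mm, all at rest; uncapped unit and short barrel within 30 mm of their starts (horizontal distance between puck_mid and cell_round_floor below 0.014 m and z of puck_mid in the frame of cell_round_floor between 0.016 and 0.024 m and angle between each of puck_mid, cage_mid, gauge_mid's own z axis and vertical below 0.1 rad and linear speed of each of puck, cage, gauge, barrel below 0.02 m/s and horizontal distance between cage_mid and cell_square_floor below 0.016 m and z of cage_mid in the frame of cell_square_floor between 0.0125 and 0.0205 m and horizontal distance between gauge_mid and cell_small_floor below 0.014 m and z of gauge_mid in the frame of cell_small_floor between 0.016 and 0.024 m and horizontal distance between barrel_mid and cell_long_floor below 0.016 m and z of barrel_mid in the frame of cell_long_floor between 0.02 and 0.028 m and angle between the y axis of barrel_mid and the y axis of cell_long_floor, either way round below 0.2 rad and distance of each of open_puck_mid, short_barrel_mid from where it was at the start of the episode below 0.03 m); the robot touches nothing.
It fails at once if the unit without a cap was moved (distance of open_puck_mid from where it was at the start of the episode above 0.03 m).
It fails at once if the short barrel was moved (distance of short_barrel_mid from where it was at the start of the episode above 0.03 m).
It also fails if it takes over 104 s, if anything falls off the work surface, if the arm or the gripper's body presses on something with over 40 N, if the wrist force passes 120 N, or if a joint passes its speed limit or range.

## Working session

There is one attempt and no reset: what is moved stays moved. The work goes in short steps, Python scripts to look and compute and a tool call to move; the robot and the scene stay as the last step left them, time stands still between calls to the robot, and variables do not carry over. Pictures are saved under pics/ and viewed, and the job is handed in when it is done.

Besides the shell and the picture viewer there is one more tool, called in YAML: its name, and indented under it one key for each argument. drive_tool: Moves the arm, as the interface text tells. Its arguments: {"type":"object","properties":{"plan":{"type":"string"},"grip_force":{"type":"number"}},"required":["plan"]}

```bash
mkdir -p pics; ls
python3 - <<'E'
from workcell import monitor,cams,job,env
import cv2,numpy as np
print(monitor.get_state())
for n in ["scene","side","wrist"]:
    c=cams.calibration(n); print(n,c)
    p,d=cams.read_camera(n)
    cv2.imwrite(f"pics/{n}0.png",p[:,:,::-1]); np.savez(f"pics/{n}0.npz",p=p,d=d,**c)
E
```

```text
pics
{'clock': 0.0, 'joint_pos': array([-1.36961141e+00,  3.14012434e-01,  4.49624515e-02,  1.30358498e+00,
        3.96437500e-05,  1.43122269e+00]), 'qvel': array([ 4.17333066e-05, -1.46957094e-03, -1.01890495e-03, -9.44695566e-04,
       -5.99434674e-04,  1.50914151e-03]), 'tau': array([ 8.41090259e-04, -4.80629754e+01,  2.98531580e+01,  1.93648925e-02,
       -7.08863445e-05, -3.09836722e-06]), 'tcp_pos': array([ 0.19208688, -0.54146668,  0.25239522]), 'orientation': array([ 0.57799358, -0.57708259,  0.40844603, -0.40751803]), 'wrist_force': array([-1.13554893,  0.23635766,  0.25554084]), 'ft_torque': array([ 0.05197197, -0.01012299,  0.01426186]), 'finger_gap': 0.08537109014351538}
scene {'fx': 493.7283949161364, 'fy': 493.7283949161364, 'cx': 316.2704631104015, 'cy': 202.09007817056394, 'R': array([[-0.53205572, -0.84659478, -0.01392799],
       [-0.57907342,  0.3758303 , -0.72348155],
       [ 0.61773027, -0.37686717, -0.6902032 ]]), 't': array([0.25169456, 0.34249066, 1.32623027])}
side {'fx': 398.8194710566672, 'fy': 398.8194710566672, 'cx': 315.3032770240219, 'cy': 202.73454930872748, 'R': array([[ 0.99889293,  0.04659479, -0.00646899],
       [ 0.01995975, -0.54432668, -0.83863584],
       [-0.04259731,  0.83757829, -0.54465409]]), 't': array([-0.50380187,  0.03496765,  1.09291713])}
wrist {'fx': 309.70691628693146, 'fy': 309.70691628693146, 'cx': 318.12369708547567, 'cy': 199.76308041856026, 'R': array([[ 0.33386749, -0.94261814, -0.00187982],
       [-0.90634492, -0.32156646,  0.27410563],
       [-0.25898143, -0.0898112 , -0.96169775]]), 't': array([-0.57501909, -0.03598082,  0.37879911])}
```

View pics/scene0.png

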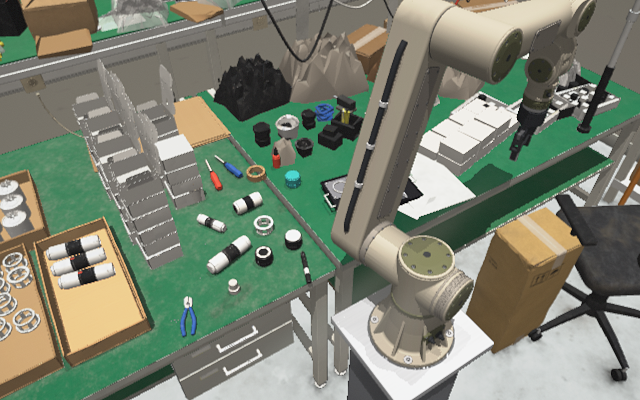

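View pics/side0.png

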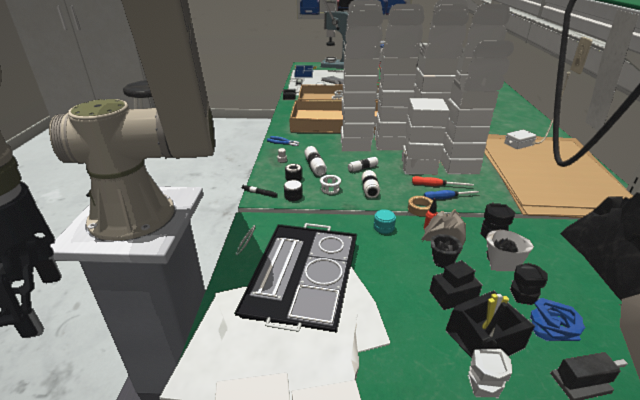

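View pics/wrist0.png

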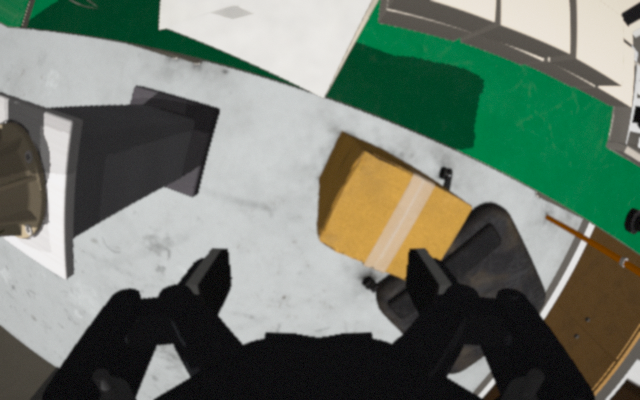

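Run:
```python
import cv2
a=cv2.imread("pics/scene0.png")[170:310,170:350]; cv2.imwrite("pics/scene0c.png",cv2.resize(a,None,fx=4.4,fy=4.2,interpolation=cv2.INTER_CUBIC))
a=cv2.imread("pics/side0.png")[125:335,225:445]; cv2.imwrite("pics/side0c.png",cv2.resize(a,None,fx=2.8,fy=2.8,interpolation=cv2.INTER_CUBIC))
```

```text
(no output)
```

View pics/scene0c.png

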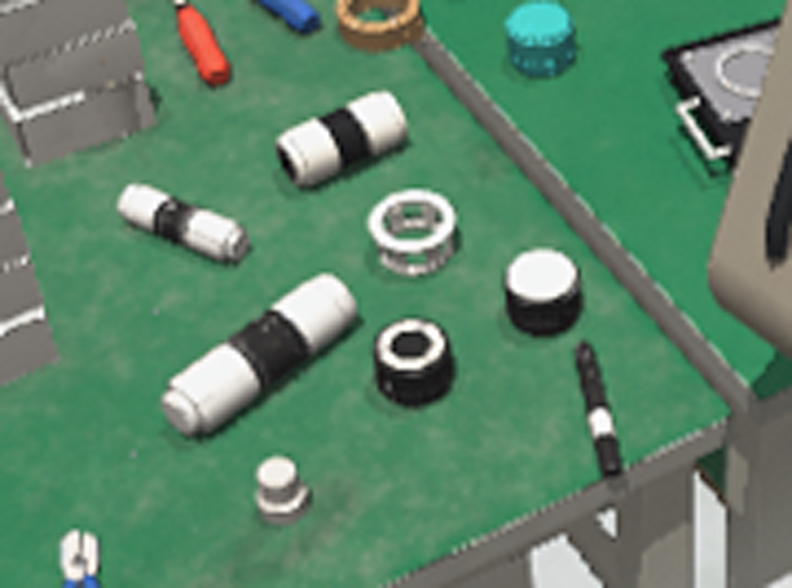

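View pics/side0c.png

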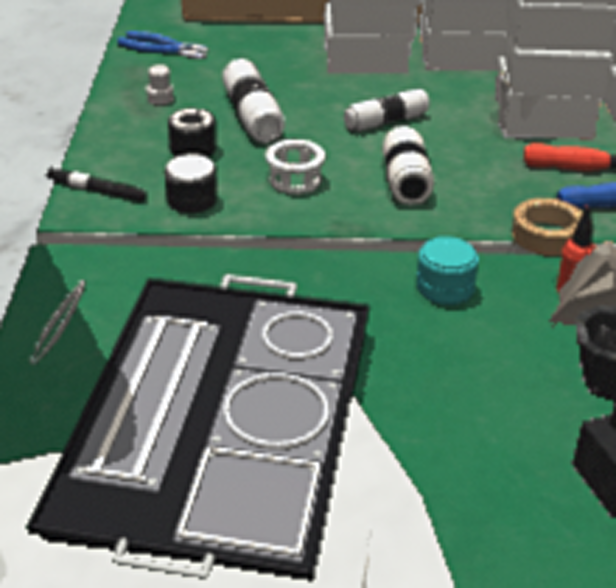

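```bash
cat > h.py <<'E'
import numpy as np,cv2
def load(n): return dict(np.load(f"pics/{n}.npz"))
def world(z,v=None):
    d=z['d'];h,w=d.shape
    u,vv=np.meshgrid(np.arange(w),np.arange(h))
    c=np.stack([(u-z['cx'])/z['fx']*d,(vv-z['cy'])/z['fy']*d,d],-1)
    W=(c-z['t'])@z['R']; W[d==0]=np.nan
    return W
def cast(z,u,v,h):
    c=np.array([(u-z['cx'])/z['fx'],(v-z['cy'])/z['fy'],1.0])
    o=-z['R'].T@z['t']; r=z['R'].T@c
    return o+r*(h-o[2])/r[2]
E
python3 - <<'E'
from h import *
P={'scene':dict(bar=(228,253),gauge=(233,284),puck=(293,235),pt=(291,245),open=(263,254),cage=(263,219),short=(248,203),thin=(211,222),bench=(230,235),bench2=(310,270),far=(330,170)),
'side':dict(bar=(315,160),gauge=(282,153),puck=(293,185),cage=(330,180),open=(293,170),short=(371,182),thin=(363,164),sq=(310,302),rd=(323,272),sm=(331,244),longf=(275,268),traydark=(300,235),bench=(262,180),bench2=(400,240))}
for n in P:
    z=load(n+'0');W=world(z)
    for k,(u,v) in P[n].items(): print(n,k,W[v,u].round(3), z['p'][v,u])
E
```

```text
scene bar [0.476 0.309 0.042] [52 51 50]
scene gauge [0.365 0.345 0.041] [244 240 234]
scene puck [0.429 0.111 0.048] [244 245 245]
scene pt [0.414 0.128 0.026] [31 29 30]
scene open [0.417 0.222 0.041] [41 41 39]
scene cage [0.582 0.14  0.003] [ 99 141 110]
scene short [0.64  0.161 0.041] [39 38 39]
scene thin [0.641 0.295 0.025] [86 83 80]
scene bench [0.577 0.261 0.001] [ 77 140 100]
scene bench2 [0.315 0.121 0.004] [ 77 140 101]
scene far [ 0.677 -0.188 -0.002] [ 56 138  94]
side bar [0.492 0.261 0.046] [243 244 243]
side gauge [0.377 0.338 0.031] [89 85 82]
side puck [0.436 0.105 0.044] [241 242 242]
side cage [ 0.54   0.217 -0.001] [ 76 136  98]
side open [0.427 0.201 0.041] [153 148 141]
side short [0.659 0.13  0.044] [243 244 244]
side thin [0.645 0.279 0.025] [40 40 39]
side sq [ 0.509 -0.323  0.031] [153 151 155]
side rd [ 0.532 -0.236  0.03 ] [152 151 154]
side sm [ 0.548 -0.141  0.031] [151 150 154]
side longf [ 0.427 -0.227  0.03 ] [153 152 156]
side traydark [ 0.472 -0.105  0.027] [41 41 43]
side bench [0.327 0.205 0.001] [ 71 129  94]
side bench2 [ 0.719 -0.081  0.001] [ 53 126  88]
```

Run:
```python
from h import *
for n in ['scene','side']:
    z=load(n+'0');W=world(z);p=z['p'].astype(int);X,Y,Z=W[...,0],W[...,1],W[...,2]
    white=(p.min(-1)>140)&(np.ptp(p,axis=-1)<40)
    near=lambda x,y,r:(np.hypot(X-x,Y-y)<r)
    def circ(m,k):
        q=np.float32(np.c_[X[m],Y[m]]);c,r=cv2.minEnclosingCircle(q)
        print(n,k,'n',m.sum(),'encl c',np.round(c,4),'r',round(r,4),'median z',np.median(Z[m]).round(4), 'pixcentroid',np.argwhere(m).mean(0)[::-1].round(1))
    circ(near(.432,.108,.045)&(Z>.037)&white,'puck')
    circ(near(.422,.212,.045)&(Z>.035),'open')
    circ(near(.545,.175,.05)&(Z>.026)&white,'cage')
    circ(near(.365,.342,.04)&(Z>.03),'gaugetop')
    circ(near(.365,.342,.04)&(Z>.005),'gaugeall')
    for k,x,y in [('bar',.48,.30),('short',.645,.155),('thin',.645,.29)]:
        m=near(x,y,.1)&(Z>.012)
        if k=='short': m&=near(.54,.175,.05)==0
        _,lab=cv2.connectedComponents(m.astype(np.uint8));
        ids=np.bincount(lab[m]).argmax(); m=lab==ids
        q=np.float32(np.c_[X[m],Y[m]])
        print(n,k,m.sum(),cv2.minAreaRect(q),np.percentile(Z[m],98))
    # tray rims
```

```text
scene puck n 142 encl c [0.4342 0.1104] r 0.0255 median z 0.0437 pixcentroid [292.5 235.4]
scene open n 201 encl c [0.4236 0.219 ] r 0.0304 median z 0.0402 pixcentroid [263.4 252.9]
scene cage n 104 encl c [0.5399 0.1567] r 0.0321 median z 0.0338 pixcentroid [263.1 222.3]
scene gaugetop n 66 encl c [0.3704 0.3433] r 0.0148 median z 0.0394 pixcentroid [232.9 283.4]
scene gaugeall n 150 encl c [0.3647 0.3408] r 0.0386 median z 0.0241 pixcentroid [233.7 287.2]
scene bar 696 ((0.48276883363723755, 0.3047019839286804), (0.044387318193912506, 0.15034706890583038), 15.617086410522461) 0.048521474494817064
scene short 378 ((0.6564087867736816, 0.15769919753074646), (0.04877271503210068, 0.09691666811704636), 5.918740749359131) 0.04898979301434298
scene thin 266 ((0.6419965028762817, 0.29591360688209534), (0.10772266238927841, 0.03140944615006447), 27.928926467895508) 0.03471196327810679
side puck n 116 encl c [0.4349 0.111 ] r 0.0265 median z 0.0444 pixcentroid [292.3 184.2]
side open n 130 encl c [0.4256 0.2167] r 0.027 median z 0.0409 pixcentroid [293.2 168. ]
side cage n 101 encl c [0.5406 0.1585] r 0.0334 median z 0.0338 pixcentroid [330.1 180.1]
side gaugetop n 43 encl c [0.3761 0.3434] r 0.0144 median z 0.0396 pixcentroid [281.6 151. ]
side gaugeall n 102 encl c [0.3745 0.3413] r 0.016 median z 0.0252 pixcentroid [281.7 154.5]
side bar 371 ((0.4876962900161743, 0.299844354391098), (0.04130576550960541, 0.14618763327598572), 17.747581481933594) 0.04733179195002302
side short 357 ((0.6603593230247498, 0.15455427765846252), (0.044619422405958176, 0.09927091747522354), 2.572467803955078) 0.047493281232548694
side thin 248 ((0.6479264497756958, 0.2905469536781311), (0.10604344308376312, 0.030902478843927383), 24.079580307006836) 0.03388471229892513
```

Run:
```python
from h import *
for n in ['side']:
    z=load(n+'0');W=world(z);p=z['p'].astype(int);X,Y,Z=W[...,0],W[...,1],W[...,2]
    roi=(X>.33)&(X<.66)&(Y<-.03)&(Y>-.42)&(Z>.012)
    grey=roi&(p.min(-1)>120)&(p.max(-1)<185)&(Z<.045)
    white=roi&(p.min(-1)>=190)
    allm=roi&((p.max(-1)<75)|grey|white)&(Z>.02)
    # grey floors by component
    m=cv2.morphologyEx(grey.astype(np.uint8),cv2.MORPH_OPEN,np.ones((2,2),np.uint8))
    nl,lab,st,ce=cv2.connectedComponentsWithStats(m,connectivity=4)
    for i in range(1,nl):
        if st[i,4]<60: continue
        q=np.float32([cast(z,u,v,.030)[:2] for v,u in np.argwhere(lab==i)])
        print('grey',st[i,4],ce[i].round(1),q.mean(0).round(4),[np.round(t,4) for t in cv2.minAreaRect(q)], np.round(cv2.minEnclosingCircle(q)[1],4))
    nl,lab,st,ce=cv2.connectedComponentsWithStats(white.astype(np.uint8),connectivity=8)
    for i in range(1,nl):
        if st[i,4]<25: continue
        q=np.float32([cast(z,u,v,.034)[:2] for v,u in np.argwhere(lab==i)])
        print('white',st[i,4],ce[i].round(1),q.mean(0).round(4),[np.round(t,4) for t in cv2.minAreaRect(q)],[np.round(t,4) for t in cv2.minEnclosingCircle(q)], np.median(Z[lab==i]).round(4))
    nl,lab,st,ce=cv2.connectedComponentsWithStats(allm.astype(np.uint8)); i=1+st[1:,4].argmax()
    q=np.float32([cast(z,u,v,.032)[:2] for v,u in np.argwhere(lab==i)])
    print('tray',st[i],[np.round(t,4) for t in cv2.minAreaRect(q)])
```

```text
grey 491 [331.9 247.9] [ 0.5502 -0.1533] [array([ 0.5499, -0.1485]), array([0.0858, 0.0865]), np.float64(81.043)] 0.0558
grey 99 [275.1 249.7] [ 0.4194 -0.1654] [array([ 0.4199, -0.1632]), array([0.0772, 0.0111]), np.float64(79.5714)] 0.0387
grey 207 [331.9 245.3] [ 0.5501 -0.1443] [array([ 0.5508, -0.1432]), array([0.0473, 0.0459]), np.float64(54.9169)] 0.0252
grey 404 [280.3 264.8] [ 0.438  -0.2144] [array([ 0.4357, -0.218 ]), array([0.174 , 0.0228]), np.float64(80.3703)] 0.0873
grey 370 [289.8 270.7] [ 0.4609 -0.2319] [array([ 0.4606, -0.2271]), array([0.1859, 0.0161]), np.float64(80.6532)] 0.0931
grey 576 [324.3 272.1] [ 0.5348 -0.2357] [array([ 0.5356, -0.2351]), array([0.069 , 0.0674]), np.float64(37.9942)] 0.0368
grey 60 [266.8 277.5] [ 0.4139 -0.2569] [array([ 0.414 , -0.2562]), array([0.0649, 0.0056]), np.float64(80.5542)] 0.0326
grey 102 [306.  281.1] [ 0.4973 -0.2645] [array([ 0.499 , -0.2591]), array([0.0249, 0.0445]), np.float64(4.3937)] 0.0238
grey 120 [331.9 285.8] [ 0.5517 -0.2762] [array([ 0.5498, -0.2781]), array([0.0621, 0.0274]), np.float64(19.5356)] 0.0312
grey 1
[... 880 characters left out ...]
0781]), np.float64(3.6192)] [array([ 0.5255, -0.2342]), np.float64(0.0392)] 0.0348
white 57 [335.6 273.4] [ 0.5592 -0.2426] [array([ 0.5565, -0.2401]), array([0.0749, 0.0295]), np.float64(76.1876)] [array([ 0.5432, -0.2368]), np.float64(0.0376)] 0.035
white 152 [313.7 308.2] [ 0.5174 -0.3406] [array([ 0.5175, -0.3258]), array([0.0825, 0.0836]), np.float64(80.7613)] [array([ 0.5179, -0.3258]), np.float64(0.0576)] 0.0347
white 3420 [301.8 331.5] [ 0.4996 -0.3962] [array([ 0.4944, -0.3823]), array([0.303 , 0.1385]), np.float64(13.5909)] [array([ 0.4906, -0.3639]), np.float64(0.1536)] 0.0166
tray [ 234  223  124  126 9052] [array([ 0.502 , -0.2411]), array([0.3529, 0.233 ]), np.float64(80.8511)]
```

```bash
cat > go.py <<'E'
# usage: go.py x y z yawdeg n : prints per-row tool shifts for an even straight move with turn
import sys,numpy as np
from scipy.spatial.transform import Rotation as Ro
from workcell import monitor
s=monitor.get_state(); w,x,y,z=s['orientation']; R=Ro.from_quat([x,y,z,w])
M=R.as_matrix(); p=np.array(s['tcp_pos']); yaw=np.degrees(np.arctan2(M[1,0],M[0,0]))
print('t %.2f tcp'%s['clock'],p.round(4),'yaw %.1f'%yaw,'down',M[:,1].round(3),'gap %.4f'%s['finger_gap'],'F',np.round(s['wrist_force'],1))
a=[float(v) for v in sys.argv[1:]]
if a:
    T=np.array(a[:3]); n=int(a[4]); dy=(a[3]-yaw+90)%180-90 if len(a)<6 else a[3]-yaw
    tilt=M.T@np.cross(M[:,1],[0,0,-1]); 
    c,sn=np.cos(np.radians(a[3])),np.sin(np.radians(a[3]))
    print('total yaw',round(dy,1),'tilt corr deg (tool)',np.degrees(tilt).round(2))
    for i in range(n):
        M_=(Ro.from_rotvec([0,0,np.radians(dy)*i/n])*R).as_matrix()
        print((M_.T@((T-p)/n)*1000).round(1), 'ry',round(-dy/n,2))
E
python3 - <<'E'
from h import *
z=load('scene0');W=world(z);
for u,v in [(302,253),(304,262),(307,272),(309,280)]: print(W[v,u].round(3),cast(z,u,v,.008).round(3))
X,Y,Z=[W[...,i] for i in range(3)]
m=(X>.25)&(X<.8)&(Y>-.9)&(Y<-.4); print('max z right of tray',np.nanmax(Z[m]))
m=(X>.25)&(X<.75)&(Y>-.4)&(Y<.45)&(Z>.06)&(Z<.3); 
for q in W[m][::60]: print(q.round(2),end=' ')
E
python3 go.py 0.43 -0.1 0.25 -30 6
```

```text
[0.378 0.111 0.013] [0.382 0.109 0.008]
[0.345 0.124 0.013] [0.348 0.122 0.008]
[0.304 0.138 0.018] [0.311 0.134 0.008]
[0.276 0.148 0.018] [0.283 0.145 0.008]
max z right of tray 0.11503228785360238
[0.68 0.43 0.3 ] [0.66 0.45 0.29] [0.58 0.45 0.29] [0.58 0.43 0.26] [0.58 0.44 0.26] [0.58 0.42 0.22] [0.58 0.43 0.21] [0.58 0.43 0.19] [0.58 0.43 0.18] [0.58 0.44 0.16] [0.58 0.42 0.13] [0.58 0.42 0.11] [0.59 0.42 0.08] [0.58 0.42 0.06] t 0.15 tcp [ 0.1921 -0.5416  0.2526] yaw -70.5 down [-0.     0.001 -1.   ] gap 0.0854 F [ 0.2 -0.1  0.1]
total yaw 40.5 tilt corr deg (tool) [-0.01 -0.   -0.08]
[-56.1   0.5  62. ] ry -6.75
[-48.4   0.5  68.1] ry -6.75
[-40.1   0.5  73.4] ry -6.75
[-31.2   0.5  77.6] ry -6.75
[-21.9   0.5  80.7] ry -6.75
[-12.3   0.5  82.7] ry -6.75
```

drive_tool:
  plan: "1 -37 0 41 0 -3.2 0; 1 -35 0 43 0 -3.2 0; 1 -33 0 45 0 -3.2 0; 1 -30 0 47 0 -3.2 0; 1 -27 0 48 0 -3.2 0; 1 -24 0 49 0 -3.2 0; 1 -21 0 50 0 -3.2 0; 1 -18 0 51 0 -3.2 0"
  grip_force: 40

```text
clock: 1.15
tcp_pos: [0.4028, -0.1448, 0.2506]
orientation: [0.655, -0.653, 0.268, -0.268]
wrist_force: [1.1, -0.4, 0.8]
finger_gap: 0.0853
```

```bash
python3 go.py 0.4345 .1107 0.12 -45 7
```

```text
t 1.15 tcp [ 0.4028 -0.1448  0.2506] yaw -44.5 down [ 0.     0.003 -1.   ] gap 0.0853 F [ 1.1 -0.4  0.8]
total yaw -0.5 tilt corr deg (tool) [-0.14 -0.   -0.12]
[-22.3  18.8  29.1] ry 0.07
[-22.4  18.8  29.1] ry 0.07
[-22.4  18.8  29.1] ry 0.07
[-22.4  18.8  29.1] ry 0.07
[-22.5  18.8  29. ] ry 0.07
[-22.5  18.8  29. ] ry 0.07
[-22.5  18.8  29. ] ry 0.07
```

drive_tool:
  plan: "1 -31 19 41 0 0 0; 1 -31 19 41 0 0 0; 1 -31 19 41 0 0 0; 1 -31 19 41 0 0 0; 1 -25 19 33 0 0 0; 1 -8 15 10 0 0 0; 1 0 8 0 0 0 0; 1 0 0 0 0 0 0"

```text
clock: 2.15
tcp_pos: [0.4368, 0.1242, 0.1295]
orientation: [0.656, -0.655, 0.265, -0.266]
wrist_force: [-0.3, -0.2, 0.3]
finger_gap: 0.0853
```

```bash
python3 go.py 0.4345 .1107 0.033 -45 1
python3 - <<'E'
from workcell import cams
import cv2
p,d=cams.read_camera("wrist");cv2.imwrite("pics/w1.png",p[:,:,::-1])
E
```

```text
t 2.15 tcp [0.4368 0.1242 0.1295] yaw -44.1 down [ 0.002  0.001 -1.   ] gap 0.0853 F [-0.3 -0.2  0.3]
total yaw -0.9 tilt corr deg (tool) [-0.14  0.    0.05]
[  7.6  96.5 -11.5] ry 0.9
```

View pics/w1.png

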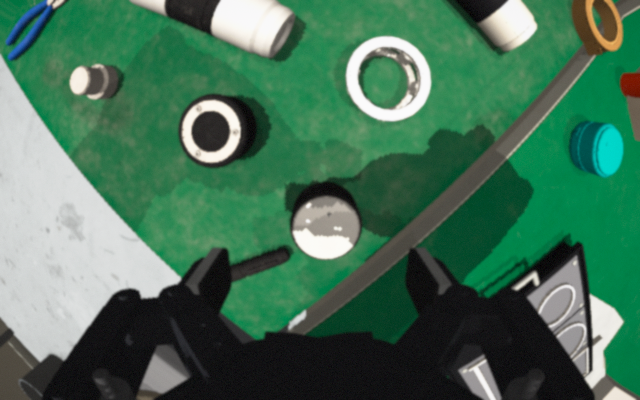

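drive_tool:
  plan: "1 7 10 -11 0 1 0; 1 1 25 -1 0 0 0; 1 0 30 0 0 0 0; 1 0 22 0 0 0 0; 1 0 10 0 0 0 0; 1 0 0 0 0 0 0"

```text
clock: 2.95
tcp_pos: [0.4369, 0.1021, 0.0319]
orientation: [0.652, -0.65, 0.273, -0.279]
wrist_force: [-0.4, -0.2, -0.0]
finger_gap: 0.0853
```

```bash
python3 go.py 0.4345 .1107 0.033 -45 1
```

```text
t 2.95 tcp [0.4369 0.1021 0.0319] yaw -45.9 down [ 0.009 -0.    -1.   ] gap 0.0853 F [-0.4 -0.2 -0. ]
total yaw 0.9 tilt corr deg (tool) [-0.37  0.    0.37]
[-7.8 -1.1  4.3] ry -0.89
```

drive_tool:
  plan: "1 -7 -1 4 -0.4 -0.9 0.4; 1 0 0 0 0 0 0; 1 0 0 0 0 0 0"

```text
clock: 3.32
tcp_pos: [0.4365, 0.1103, 0.035]
orientation: [0.654, -0.653, 0.27, -0.271]
wrist_force: [0.3, 0.5, -0.9]
finger_gap: 0.0855
```

```bash
python3 go.py 0.4345 .1107 0.033 -45 1
```

```text
t 3.33 tcp [0.4365 0.1103 0.035 ] yaw -45.0 down [ 0.002  0.    -1.   ] gap 0.0855 F [ 0.3  0.5 -0.9]
total yaw -0.0 tilt corr deg (tool) [-0.1   0.    0.09]
[-1.7  2.  -1.1] ry 0.05
```

drive_tool:
  plan: "1 -1 2 -1 0 0 0; -1 0 0 0 0 0 0; -1 0 0 0 0 0 0; -1 0 0 0 0 0 0; -1 0 0 0 0 0 0; -1 0 0 0 0 0 0"
  grip_force: 40

```text
clock: 4.08
tcp_pos: [0.4351, 0.1108, 0.0337]
orientation: [0.654, -0.653, 0.269, -0.271]
wrist_force: [-0.7, 0.5, 1.6]
finger_gap: 0.0514
```

```bash
python3 go.py 0.535 -.235 0.14 -9.4 8
```

```text
t 4.08 tcp [0.4351 0.1108 0.0337] yaw -44.9 down [ 0.003  0.001 -1.   ] gap 0.0514 F [-0.7  0.5  1.6]
total yaw 35.5 tilt corr deg (tool) [-0.16 -0.    0.09]
[ 39.4 -13.3 -21.8] ry -4.44
[ 37.6 -13.3 -24.7] ry -4.44
[ 35.5 -13.3 -27.6] ry -4.44
[ 33.3 -13.3 -30.2] ry -4.44
[ 30.9 -13.3 -32.7] ry -4.44
[ 28.2 -13.3 -35. ] ry -4.44
[ 25.4 -13.4 -37.1] ry -4.44
[ 22.5 -13.4 -38.9] ry -4.44
```

drive_tool:
  plan: "-1 0 -15 0 0 0 0; -1 0 -35 0 0 0 0; -1 0 -40 0 0 0 0; -1 15 -15 -8 0 -2 0; -1 40 0 -22 0 -4 0; -1 38 0 -25 0 -5 0; -1 36 0 -28 0 -5 0; -1 33 0 -31 0 -5 0"

```text
clock: 5.08
tcp_pos: [0.4966, -0.0814, 0.1395]
orientation: [-0.693, 0.693, -0.14, 0.14]
wrist_force: [0.8, 0.9, -1.0]
finger_gap: 0.0516
```

```bash
python3 go.py 0.535 -.235 0.13 -9.4 4
```

```text
t 5.08 tcp [ 0.4966 -0.0814  0.1395] yaw -22.9 down [-0.001  0.    -1.   ] gap 0.0516 F [ 0.8  0.9 -1. ]
total yaw 13.5 tilt corr deg (tool) [ 0.01  0.   -0.05]
[ 23.8   2.4 -31.7] ry -3.36
[ 21.9   2.4 -33. ] ry -3.36
[ 19.9   2.4 -34.2] ry -3.36
[ 17.8   2.4 -35.3] ry -3.36
```

drive_tool:
  plan: "-1 22 2 -30 0 -3.3 0; -1 22 2 -32 0 -3.3 0; -1 19 2 -32 0 -3.3 0; -1 14 2 -26 0 -3 0; -1 3 2 -6 0 0 0; -1 0 0 0 0 0 0; -1 0 0 0 0 0 0"

```text
clock: 5.95
tcp_pos: [0.5341, -0.2326, 0.1251]
orientation: [0.705, -0.704, 0.063, -0.059]
wrist_force: [0.7, 0.4, -1.2]
finger_gap: 0.0516
```

```bash
python3 go.py 0.535 -.235 0.066 -9.4 1
```

```text
t 5.95 tcp [ 0.5341 -0.2326  0.1251] yaw -9.8 down [-0.005  0.003 -1.   ] gap 0.0516 F [ 0.7  0.4 -1.2]
total yaw 0.4 tilt corr deg (tool) [-0.11  0.   -0.34]
[ 1.6 59.1 -2.3] ry -0.43
```

drive_tool:
  plan: "-1 1 12 -2 0 -0.4 -0.3; -1 0 18 0 0 0 0; -1 0 18 0 0 0 0; -1 0 9 0 0 0 0; -1 0 0 0 0 0 0; -1 0 0 0 0 0 0"

```text
clock: 6.7
tcp_pos: [0.5342, -0.2304, 0.0656]
orientation: [0.706, -0.704, 0.056, -0.056]
wrist_force: [-0.4, 0.4, -0.5]
finger_gap: 0.0516
```

```bash
python3 go.py 0.535 -.235 0.064 -9.4 1
python3 - <<'E'
from workcell import cams
import cv2
p,d=cams.read_camera("side");cv2.imwrite("pics/s2.png",cv2.resize(p[200:340,220:400,::-1],None,fx=4,fy=4,interpolation=cv2.INTER_CUBIC))
E
```

```text
t 6.70 tcp [ 0.5342 -0.2304  0.0656] yaw -9.1 down [ 0.     0.002 -1.   ] gap 0.0516 F [-0.4  0.4 -0.5]
total yaw -0.3 tilt corr deg (tool) [-0.14 -0.   -0.  ]
[ 1.5  1.6 -4.4] ry 0.3
```

View pics/s2.png

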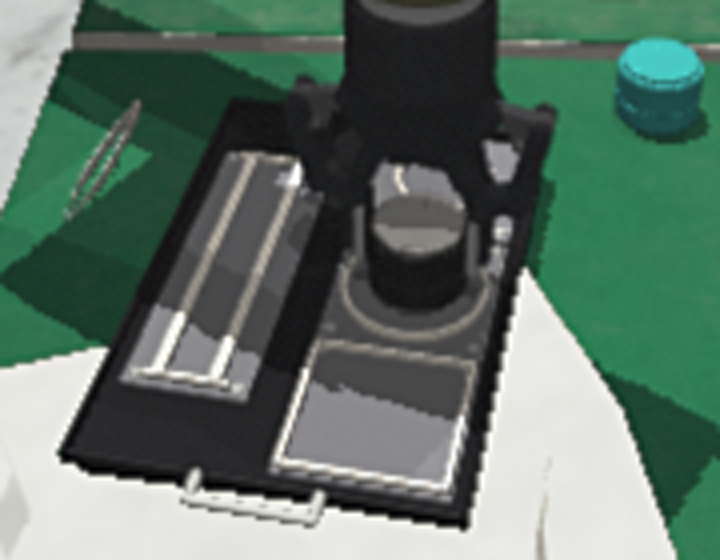

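drive_tool:
  plan: "-1 1 1 -5 0 0 0; -1 0 1 0 0 0 0; -1 0 0 0 0 0 0"

```text
clock: 7.12
tcp_pos: [0.5354, -0.2367, 0.0649]
orientation: [0.705, -0.704, 0.055, -0.057]
wrist_force: [-0.0, 0.1, -1.1]
finger_gap: 0.0517
```

```bash
python3 go.py 0.535 -.235 0.063 -9.4 1
```

```text
t 7.12 tcp [ 0.5354 -0.2367  0.0649] yaw -9.1 down [ 0.003  0.001 -1.   ] gap 0.0517 F [-0.   0.1 -1.1]
total yaw -0.3 tilt corr deg (tool) [-0.08  0.    0.15]
[-0.6  1.9  1.6] ry 0.28
```

drive_tool:
  plan: "-1 0 2 0 0 0 0; -1 0 1 0 0 0 0; -1 0 0 0 0 0 0"

```text
clock: 7.5
tcp_pos: [0.5355, -0.2369, 0.0628]
orientation: [0.705, -0.705, 0.055, -0.057]
wrist_force: [-0.3, -0.4, -1.0]
finger_gap: 0.0518
```

drive_tool:
  plan: "0.3 0 0 0 0 0 0; 0.7 0 0 0 0 0 0; 0.7 0 0 0 0 0 0; 0.7 0 0 0 0 0 0; 0.7 0 -15 0 0 0 0; 0.7 0 -30 0 0 0 0; 1 0 -35 0 0 0 0; 1 0 -15 0 0 0 0"

```text
clock: 8.5
tcp_pos: [0.5348, -0.2366, 0.1616]
orientation: [0.705, -0.704, 0.055, -0.057]
wrist_force: [1.0, -0.7, -0.2]
finger_gap: 0.0857
```

```bash
python3 go.py 0.540 .1575 0.13 0 8
```

```text
t 8.50 tcp [ 0.5348 -0.2366  0.1616] yaw -9.1 down [ 0.002  0.001 -1.   ] gap 0.0857 F [ 1.  -0.7 -0.2]
total yaw 9.1 tilt corr deg (tool) [-0.08  0.    0.12]
[-7.2  4.  48.7] ry -1.14
[-6.2  4.  48.9] ry -1.14
[-5.2  4.  49. ] ry -1.14
[-4.3  4.  49.1] ry -1.14
[-3.3  4.  49.2] ry -1.14
[-2.3  4.  49.2] ry -1.14
[-1.3  4.  49.2] ry -1.14
[-0.3  4.  49.3] ry -1.14
```

drive_tool:
  plan: "1 -7 0 48 0 -1 0; 1 -6 0 52 0 -1.2 0; 1 -6 4 55 0 -1.2 0; 1 -5 5 55 0 -1.2 0; 1 -4 5 55 0 -1.2 0; 1 -2 5 52 0 -1.2 0; 1 -1 5 35 0 -1.2 0; 1 0 5 8 0 -1 0"

```text
clock: 9.5
tcp_pos: [0.5424, 0.133, 0.1349]
orientation: [-0.706, 0.708, 0.005, 0.003]
wrist_force: [0.1, -0.6, 0.0]
finger_gap: 0.0856
```

```bash
python3 go.py 0.540 .1575 0.035 0 1
python3 - <<'E'
from workcell import cams
import cv2,numpy as np
c=cams.calibration("side");p,d=cams.read_camera("side");np.savez("pics/side3.npz",p=p,d=d,**c);cv2.imwrite("pics/s3.png",cv2.resize(p[120:320,220:400,::-1],None,fx=3,fy=3,interpolation=cv2.INTER_CUBIC))
from h import *
z=load('side3');W=world(z);X,Y,Z=[W[...,i] for i in range(3)];q=z['p'].astype(int)
m=(np.hypot(X-.535,Y+.235)<.05)&(Z>.06)&(q.min(-1)>110);print(m.sum(),cv2.minEnclosingCircle(np.float32(np.c_[X[m],Y[m]])),np.median(Z[m]))
m=(np.hypot(X-.54,Y-.1575)<.05)&(Z>.026)&(Z<.04)&(q.min(-1)>110);print(m.sum(),cv2.minEnclosingCircle(np.float32(np.c_[X[m],Y[m]])),np.median(Z[m]))
E
```

```text
t 9.50 tcp [0.5424 0.133  0.1349] yaw 0.2 down [ 0.01  -0.002 -1.   ] gap 0.0856 F [ 0.1 -0.6  0. ]
total yaw -0.2 tilt corr deg (tool) [ 0.12 -0.    0.6 ]
[-3.4 99.8 24.7] ry 0.16
303 ((0.5360756516456604, -0.23732930421829224), 0.026015447452664375) 0.07307970065850847
114 ((0.5412390828132629, 0.15902048349380493), 0.03355460241436958) 0.033716848730413126
```

View pics/s3.png

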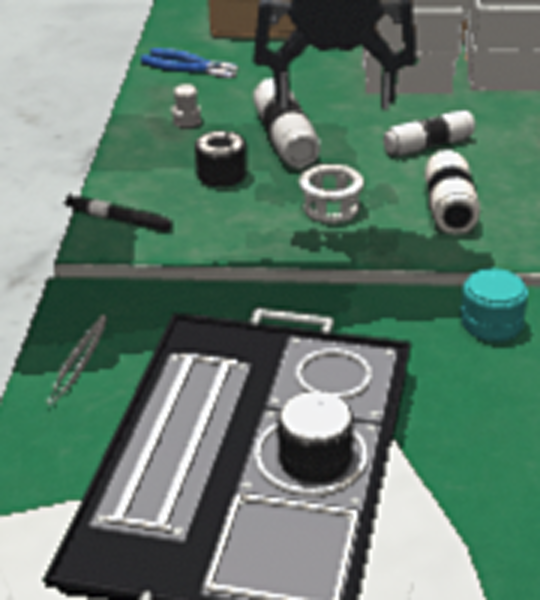

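drive_tool:
  plan: "1 -2 10 14 0 0 0; 1 0 12 8 0 0 0; 1 0 5 0 0 0 0; 1 0 0 0 0 0 0"
  grip_force: 25

```text
clock: 10.05
tcp_pos: [0.54, 0.1532, 0.1045]
orientation: [-0.706, 0.708, 0.002, 0.003]
wrist_force: [0.7, -0.1, -0.2]
finger_gap: 0.0853
```

```bash
python3 go.py 0.5405 .158 0.035 0 1
```

```text
t 10.05 tcp [0.54   0.1532 0.1045] yaw -0.1 down [ 0.008 -0.003 -1.   ] gap 0.0853 F [ 0.7 -0.1 -0.2]
total yaw 0.1 tilt corr deg (tool) [0.17 0.   0.44]
[-0.1 69.5  5. ] ry -0.08
```

drive_tool:
  plan: "1 0 15 5 0 0 0.5; 1 0 22 0 0 0 0; 1 0 20 0 0 0 0; 1 0 9 0 0 0 0; 1 0 0 0 0 0 0; 1 0 0 0 0 0 0"

```text
clock: 10.8
tcp_pos: [0.5415, 0.1574, 0.0355]
orientation: [-0.706, 0.708, -0.002, 0.001]
wrist_force: [-0.5, -0.9, 0.2]
finger_gap: 0.0855
```

```bash
python3 go.py 0.5405 .158 0.035 0 1
```

```text
t 10.80 tcp [0.5415 0.1574 0.0355] yaw -0.2 down [-0.001 -0.003 -1.   ] gap 0.0855 F [-0.5 -0.9  0.2]
total yaw 0.2 tilt corr deg (tool) [ 0.15 -0.   -0.04]
[-1.   0.5  0.6] ry -0.25
```

drive_tool:
  plan: "1 -1 5 0 0 0 0; 1 0 0 0 0 0 0; -1 0 0 0 0 0 0; -1 0 0 0 0 0 0; -1 0 0 0 0 0 0; -1 0 0 0 0 0 0; -1 0 0 0 0 0 0"
  grip_force: 25

```text
clock: 11.68
tcp_pos: [0.5418, 0.1577, 0.0323]
orientation: [-0.706, 0.708, -0.0, 0.003]
wrist_force: [0.7, 0.4, -1.0]
finger_gap: 0.059
```

```bash
python3 go.py 0.5185 -.325 0.13 -9.4 8
```

```text
t 11.68 tcp [0.5418 0.1577 0.0323] yaw -0.2 down [ 0.003 -0.002 -1.   ] gap 0.0590 F [ 0.7  0.4 -1. ]
total yaw -9.2 tilt corr deg (tool) [0.12 0.   0.17]
[ -2.6 -12.1 -60.4] ry 1.14
[ -1.4 -12.1 -60.4] ry 1.14
[ -0.2 -12.1 -60.4] ry 1.14
[  1.  -12.1 -60.4] ry 1.14
[  2.2 -12.1 -60.4] ry 1.14
[  3.4 -12.1 -60.3] ry 1.14
[  4.6 -12.1 -60.3] ry 1.14
[  5.8 -12.1 -60.2] ry 1.14
```

drive_tool:
  plan: "-1 0 -15 0 0 0 0; -1 0 -35 0 0 0 0; -1 0 -40 -10 0 0 0; -1 -2 -20 -35 0 1 0; -1 -1 0 -52 0 1.3 0; -1 0 0 -55 0 1.3 0; -1 1 0 -55 0 1.3 0; -1 2 0 -55 0 1.3 0"

```text
clock: 12.68
tcp_pos: [0.5316, -0.1076, 0.1551]
orientation: [-0.705, 0.707, -0.033, 0.042]
wrist_force: [1.3, 0.1, -0.4]
finger_gap: 0.059
```

```bash
python3 go.py 0.5185 -.325 0.15 -9.4 5
```

```text
t 12.68 tcp [ 0.5316 -0.1076  0.1551] yaw -6.1 down [ 0.012 -0.004 -1.   ] gap 0.0590 F [ 1.3  0.1 -0.4]
total yaw -3.3 tilt corr deg (tool) [0.15 0.   0.73]
[  2.    1.2 -43.5] ry 0.66
[  2.5   1.2 -43.5] ry 0.66
[  3.    1.2 -43.4] ry 0.66
[  3.5   1.2 -43.4] ry 0.66
[  4.    1.2 -43.4] ry 0.66
```

drive_tool:
  plan: "-1 2 0 -50 0 0.6 0.7; -1 2 0 -52 0 0.6 0; -1 3 0 -50 0 0.6 0; -1 3 0 -38 0 0.6 0; -1 2 2 -14 0 0.5 0; -1 0 2 0 0 0 0; -1 0 0 0 0 0 0"

```text
clock: 13.55
tcp_pos: [0.5174, -0.3216, 0.1586]
orientation: [-0.703, 0.707, -0.055, 0.06]
wrist_force: [0.2, 0.1, 0.1]
finger_gap: 0.0591
```

```bash
python3 go.py 0.5185 -.325 0.066 -9.4 1
```

```text
t 13.55 tcp [ 0.5174 -0.3216  0.1586] yaw -9.4 down [ 0.007 -0.006 -1.   ] gap 0.0591 F [0.2 0.1 0.1]
total yaw -0.0 tilt corr deg (tool) [0.26 0.   0.42]
[ 1.  92.6 -2.8] ry 0.0
```

drive_tool:
  plan: "-1 1 15 -4 0.3 0 0.4; -1 0 28 0 0 0 0; -1 0 28 0 0 0 0; -1 0 15 0 0 0 0; -1 0 4 0 0 0 0; -1 0 0 0 0 0 0; -1 0 0 0 0 0 0"

```text
clock: 14.42
tcp_pos: [0.5196, -0.3206, 0.065]
orientation: [0.706, -0.704, 0.055, -0.055]
wrist_force: [-0.3, -0.5, -0.5]
finger_gap: 0.0593
```

```bash
python3 go.py 0.5185 -.325 0.0615 -9.4 1
```

```text
t 14.43 tcp [ 0.5196 -0.3206  0.065 ] yaw -8.9 down [-0.     0.002 -1.   ] gap 0.0593 F [-0.3 -0.5 -0.5]
total yaw -0.5 tilt corr deg (tool) [-0.12  0.   -0.04]
[-0.4  3.5 -4.5] ry 0.47
```

drive_tool:
  plan: "-1 0 1 -4 0 0 0; -1 0 2 0 0 0 0; -1 0 1 0 0 0 0; -1 0 0 0 0 0 0"

```text
clock: 14.92
tcp_pos: [0.5199, -0.326, 0.0629]
orientation: [-0.705, 0.705, -0.054, 0.056]
wrist_force: [-0.1, -0.4, -0.2]
finger_gap: 0.0593
```

```bash
python3 go.py 0.5185 -.325 0.0615 -9.4 1;python3 - <<'E'
from workcell import cams
import cv2
p,d=cams.read_camera("side");cv2.imwrite("pics/s4.png",cv2.resize(p[200:340,220:400,::-1],None,fx=4,fy=4,interpolation=cv2.INTER_CUBIC))
E
```

```text
t 14.93 tcp [ 0.5199 -0.326   0.0629] yaw -9.0 down [ 0.003 -0.    -1.   ] gap 0.0593 F [-0.1 -0.4 -0.2]
total yaw -0.4 tilt corr deg (tool) [-0.01  0.    0.15]
[-1.5  1.4  0.8] ry 0.44
```

View pics/s4.png

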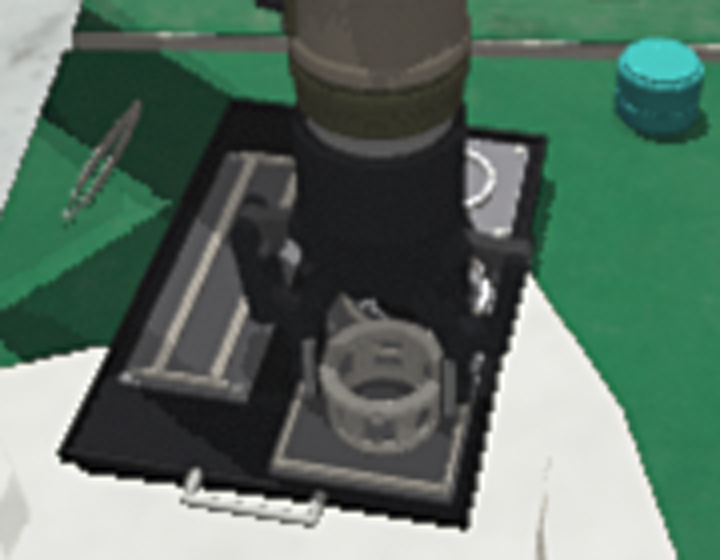

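drive_tool:
  plan: "-1 -1 1.5 1 0 0 0; -1 0 0.5 0 0 0 0; 0.6 0 0 0 0 0 0; 0.85 0 0 0 0 0 0; 0.85 0 0 0 0 0 0; 0.85 0 -15 0 0 0 0; 0.85 0 -35 0 0 0 0; 1 0 -40 0 0 0 0"

```text
clock: 15.98
tcp_pos: [0.5169, -0.3232, 0.1513]
orientation: [0.706, -0.704, 0.056, -0.054]
wrist_force: [0.6, -0.8, 0.1]
finger_gap: 0.0855
```

```bash
python3 go.py 0.374 .343 0.15 30 12
```

```text
t 15.97 tcp [ 0.5169 -0.3232  0.1513] yaw -9.0 down [-0.003  0.004 -1.   ] gap 0.0855 F [ 0.6 -0.8  0.1]
total yaw 39.0 tilt corr deg (tool) [-0.21  0.   -0.2 ]
[-20.4   0.4  53. ] ry -3.25
[-17.4   0.4  54.1] ry -3.25
[-14.3   0.4  55. ] ry -3.25
[-11.1   0.4  55.7] ry -3.25
[-8.   0.3 56.2] ry -3.25
[-4.8  0.3 56.6] ry -3.25
[-1.6  0.3 56.8] ry -3.25
[ 1.6  0.3 56.8] ry -3.25
[ 4.9  0.3 56.6] ry -3.25
[ 8.1  0.3 56.2] ry -3.25
[11.2  0.3 55.7] ry -3.25
[14.4  0.3 54.9] ry -3.25
```

drive_tool:
  plan: "1 -18 0 50 0 -3 0; 1 -17 0 53 0 -3.2 0; 1 -14 0 54 0 -3.2 0; 1 -11 0 55 0 -3.2 0; 1 -8 0 56 0 -3.2 0; 1 -5 0 56 0 -3.2 0; 1 -2 0 56 0 -3.2 0; 1 1 0 56 0 -3.2 0"

```text
clock: 16.98
tcp_pos: [0.4293, 0.1176, 0.1638]
orientation: [-0.696, 0.703, 0.111, -0.096]
wrist_force: [0.2, -0.5, -0.6]
finger_gap: 0.0856
```

```bash
python3 go.py 0.374 .343 0.13 25 5
python3 - <<'E'
from h import *
from workcell import cams
for n in ['side','scene']:
    c=cams.calibration(n);p,d=cams.read_camera(n);z=dict(p=p,d=d,**c);np.savez(f"pics/{n}5.npz",**z)
    W=world(z);X,Y,Z=[W[...,i] for i in range(3)];q=p.astype(int)
    for k,x,y,a,b in [('cage',.5185,-.325,.055,.07),('gtop',.373,.343,.03,.045)]:
        m=(np.hypot(X-x,Y-y)<.045)&(Z>a)&(Z<b)&(q.min(-1)>90)
        if m.sum()>5: print(n,k,m.sum(),cv2.minEnclosingCircle(np.float32(np.c_[X[m],Y[m]])),np.median(Z[m]))
E
```

```text
t 16.98 tcp [0.4293 0.1176 0.1638] yaw 16.8 down [ 0.022 -0.006 -1.   ] gap 0.0856 F [ 0.2 -0.5 -0.6]
total yaw 8.2 tilt corr deg (tool) [0.68 0.   1.13]
[ 2.3  6.3 46.4] ry -1.64
[ 3.6  6.3 46.3] ry -1.64
[ 5.   6.3 46.2] ry -1.64
[ 6.3  6.3 46.1] ry -1.64
[ 7.6  6.4 45.9] ry -1.64
side cage 379 ((0.5185065269470215, -0.3240179121494293), 0.03225136920809746) 0.06253101286972854
side gtop 31 ((0.374441921710968, 0.34451812505722046), 0.013481204397976398) 0.040502102452947546
scene gtop 59 ((0.3697611689567566, 0.34121495485305786), 0.014593170024454594) 0.039475778484574627
```

drive_tool:
  plan: "1 2 4 46 0.7 -1.5 1.1; 1 3 6 48 0 -1.6 0; 1 4 6 48 0 -1.6 0; 1 5 6 46 0 -1.6 0; 1 6 6 28 0 -1.5 0; 1 3 3 6 0 0 0; 1 0 0 0 0 0 0"

```text
clock: 17.95
tcp_pos: [0.3772, 0.342, 0.1386]
orientation: [0.691, -0.69, -0.157, 0.149]
wrist_force: [-0.4, 0.3, 0.7]
finger_gap: 0.0852
```

```bash
python3 go.py 0.3725 .343 0.034 25 1
python3 - <<'E'
from workcell import cams
import cv2
p,d=cams.read_camera("wrist");cv2.imwrite("pics/w6.png",p[:,:,::-1])
E
```

```text
t 17.95 tcp [0.3772 0.342  0.1386] yaw 24.9 down [ 0.01   0.004 -1.   ] gap 0.0852 F [-0.4  0.3  0.7]
total yaw 0.1 tilt corr deg (tool) [ 0.06 -0.    0.63]
[ -5.  104.5   3. ] ry -0.06
```

View pics/w6.png

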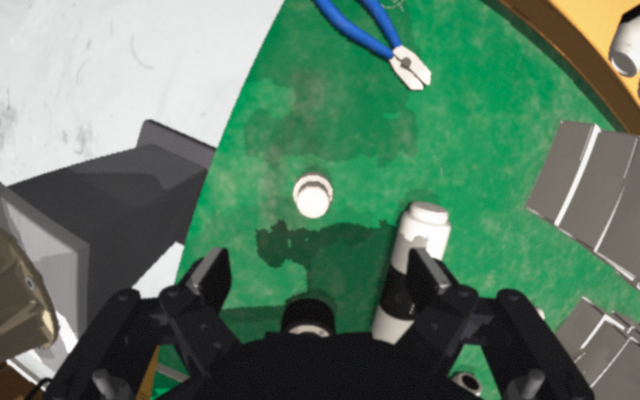

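drive_tool:
  plan: "0.3 -4 15 3 0 0 0.6; 0.3 0 28 0 0 0 0; 0.3 0 28 0 0 0 0; 0.3 0 20 0 0 0 0; 0.3 0 7 0 0 0 0; 0.3 0 0 0 0 0 0; 0.3 0 0 0 0 0 0"

```text
clock: 18.88
tcp_pos: [0.3735, 0.3371, 0.0365]
orientation: [-0.69, 0.692, 0.148, -0.15]
wrist_force: [0.7, -1.1, -0.1]
finger_gap: 0.0555
```

```bash
python3 go.py 0.3725 .343 0.034 25 1
```

```text
t 18.88 tcp [0.3735 0.3371 0.0365] yaw 24.3 down [-0.001 -0.003 -1.   ] gap 0.0555 F [ 0.7 -1.1 -0.1]
total yaw 0.7 tilt corr deg (tool) [ 0.11 -0.   -0.13]
[1.6 2.5 5.8] ry -0.68
```

drive_tool:
  plan: "0.3 1 2 5.5 0 -0.6 0; 0.3 0 0 0 0 0 0; -1 0 0 0 0 0 0; -1 0 0 0 0 0 0; -1 0 0 0 0 0 0; -1 0 0 0 0 0 0"
  grip_force: 50

```text
clock: 19.62
tcp_pos: [0.3731, 0.3439, 0.0367]
orientation: [-0.69, 0.691, 0.154, -0.152]
wrist_force: [0.1, 0.3, 0.5]
finger_gap: 0.0273
```

```bash
python3 go.py 0.5505 -.144 0.15 -9.4 12;python3 - <<'E'
from workcell import cams
import cv2
p,d=cams.read_camera("side");cv2.imwrite("pics/s7.png",cv2.resize(p[100:220,220:400,::-1],None,fx=4,fy=4,interpolation=cv2.INTER_CUBIC))
E
```

```text
t 19.62 tcp [0.3731 0.3439 0.0367] yaw 25.0 down [ 0.002 -0.001 -1.   ] gap 0.0273 F [0.1 0.3 0.5]
total yaw -34.4 tilt corr deg (tool) [0.08 0.   0.08]
[ -3.8  -9.4 -43.1] ry 2.87
[ -1.6  -9.4 -43.2] ry 2.87
[  0.6  -9.4 -43.3] ry 2.87
[  2.7  -9.4 -43.2] ry 2.87
[  4.9  -9.4 -43. ] ry 2.87
[  7.   -9.4 -42.7] ry 2.87
[  9.1  -9.4 -42.3] ry 2.87
[ 11.2  -9.4 -41.8] ry 2.87
[ 13.3  -9.4 -41.2] ry 2.87
[ 15.4  -9.4 -40.5] ry 2.87
[ 17.4  -9.4 -39.6] ry 2.87
[ 19.3  -9.4 -38.7] ry 2.87
```

View pics/s7.png

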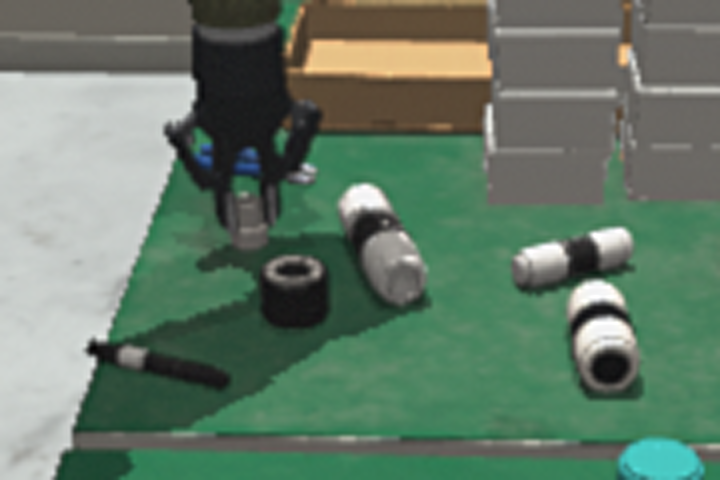

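drive_tool:
  plan: "-1 0 -15 0 0 0 0; -1 0 -35 0 0 0 0; -1 0 -40 0 0 0 0; -1 -1 -20 -20 0 2 0; -1 0 0 -45 0 3.3 0; -1 1 0 -53 0 3.3 0; -1 4 0 -54 0 3.3 0; -1 7 0 -54 0 3.3 0"

```text
clock: 20.68
tcp_pos: [0.4574, 0.1305, 0.1578]
orientation: [0.705, -0.704, -0.064, 0.057]
wrist_force: [1.2, 0.3, -0.8]
finger_gap: 0.0271
```

```bash
python3 go.py 0.5505 -.144 0.15 -9.4 6
```

```text
t 20.68 tcp [0.4574 0.1305 0.1578] yaw 9.8 down [ 0.009  0.002 -1.   ] gap 0.0271 F [ 1.2  0.3 -0.8]
total yaw -19.2 tilt corr deg (tool) [-0.    0.    0.53]
[  7.5   1.4 -47.7] ry 3.2
[ 10.1   1.4 -47.2] ry 3.2
[ 12.8   1.4 -46.6] ry 3.2
[ 15.3   1.4 -45.8] ry 3.2
[ 17.9   1.5 -44.9] ry 3.2
[ 20.4   1.5 -43.8] ry 3.2
```

drive_tool:
  plan: "-1 7 0 -48 0 3 0.5; -1 10 0 -50 0 3.2 0; -1 12 0 -49 0 3.2 0; -1 15 2 -47 0 3.2 0; -1 17 3 -42 0 3.2 0; -1 15 3 -25 0 2 0; -1 3 0 -5 0 0 0; -1 0 0 0 0 0 0"

```text
clock: 21.68
tcp_pos: [0.5507, -0.1474, 0.1579]
orientation: [-0.705, 0.705, -0.052, 0.058]
wrist_force: [-0.6, 0.6, -1.5]
finger_gap: 0.0271
```

```bash
python3 go.py 0.5505 -.144 0.07 -9.4 1
```

```text
t 21.68 tcp [ 0.5507 -0.1474  0.1579] yaw -8.9 down [ 0.009 -0.001 -1.   ] gap 0.0271 F [-0.6  0.6 -1.5]
total yaw -0.5 tilt corr deg (tool) [-0.04 -0.    0.52]
[-1.5 87.9  3.2] ry 0.46
```

drive_tool:
  plan: "-1 -1 15 3 0 0.4 0.5; -1 0 25 0 0 0 0; -1 0 25 0 0 0 0; -1 0 15 0 0 0 0; -1 0 5 0 0 0 0; -1 0 0 0 0 0 0; -1 0 0 0 0 0 0"

```text
clock: 22.55
tcp_pos: [0.5484, -0.1367, 0.0698]
orientation: [0.706, -0.704, 0.056, -0.054]
wrist_force: [-0.4, 0.0, -1.3]
finger_gap: 0.027
```

```bash
python3 go.py 0.5505 -.144 0.066 -9.4 1
```

```text
t 22.55 tcp [ 0.5484 -0.1367  0.0698] yaw -8.9 down [-0.002  0.003 -1.   ] gap 0.0270 F [-0.4  0.  -1.3]
total yaw -0.5 tilt corr deg (tool) [-0.12 -0.   -0.14]
[ 3.2  3.8 -6.9] ry 0.52
```

drive_tool:
  plan: "-1 3 0 -7 0 0.4 0; -1 0 1 0 0 0 0; -1 0 0 0 0 0 0; -1 0 0 0 0 0 0"

```text
clock: 23.05
tcp_pos: [0.5518, -0.1457, 0.0706]
orientation: [0.705, -0.704, 0.057, -0.058]
wrist_force: [0.0, -0.6, -0.9]
finger_gap: 0.0272
```

```bash
python3 go.py 0.5505 -.144 0.066 -9.4 1;python3 - <<'E'
from workcell import cams
import cv2
p,d=cams.read_camera("side");cv2.imwrite("pics/s8.png",cv2.resize(p[200:320,240:400,::-1],None,fx=4.5,fy=4.5,interpolation=cv2.INTER_CUBIC))
E
```

```text
t 23.05 tcp [ 0.5518 -0.1457  0.0706] yaw -9.4 down [ 0.001  0.001 -1.   ] gap 0.0272 F [ 0.  -0.6 -0.9]
total yaw -0.0 tilt corr deg (tool) [-0.07 -0.    0.06]
[-1.5  4.6  1.5] ry 0.04
```

View pics/s8.png

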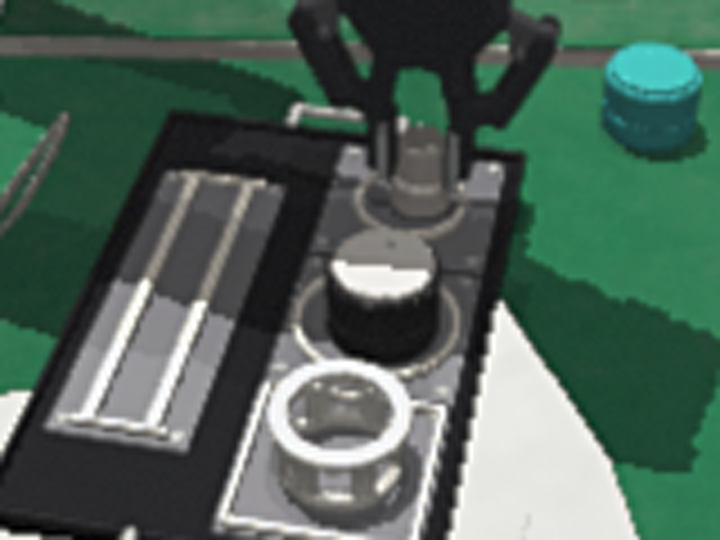

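Gauge hangs upright over the small cell (≈pixel (333,240)). Lower it gently.

drive_tool:
  plan: "-1 -1 3 1 0 0 0; -1 0 1.5 0 0 0 0; -1 0 0 0 0 0 0; -1 0 0 0 0 0 0"

```text
clock: 23.6
tcp_pos: [0.5508, -0.1443, 0.0657]
orientation: [0.705, -0.704, 0.057, -0.058]
wrist_force: [0.1, 0.0, -1.0]
finger_gap: 0.0275
```

drive_tool:
  plan: "-0.2 0 0.5 0 0 0 0; 0.2 0 0 0 0 0 0; 0.2 0 0 0 0 0 0; 0.2 0 -15 0 0 0 0; 0.2 0 -30 0 0 0 0; 0.5 0 -40 0 0 0 0; 0.8 0 -15 0 0 0 0"

```text
clock: 24.48
tcp_pos: [0.5503, -0.1442, 0.1701]
orientation: [0.705, -0.704, 0.058, -0.058]
wrist_force: [-0.2, 0.0, 0.0]
finger_gap: 0.0765
```

```bash
python3 go.py 0.485 .302 0.15 16.5 9
python3 - <<'E'
from h import *
from workcell import cams
for n in ['side','scene']:
    c=cams.calibration(n);p,d=cams.read_camera(n);z=dict(p=p,d=d,**c);np.savez(f"pics/{n}9.npz",**z)
    W=world(z);X,Y,Z=[W[...,i] for i in range(3)];q=p.astype(int)
    for k,x,y,a,b in [('gauge',.5505,-.144,.06,.08)]:
        m=(np.hypot(X-x,Y-y)<.03)&(Z>a)&(Z<b)&(q.min(-1)>60)
        if m.sum()>5: print(n,k,m.sum(),cv2.minEnclosingCircle(np.float32(np.c_[X[m],Y[m]])),np.median(Z[m]))
    m=(np.hypot(X-.485,Y-.302)<.1)&(Z>.012)&(Z<.06)
    _,lab=cv2.connectedComponents(m.astype(np.uint8)); m=lab==np.bincount(lab[m]).argmax()
    print(n,'bar',cv2.minAreaRect(np.float32(np.c_[X[m],Y[m]])))
    # crest line: top points
    t=m&(Z>.040); print(cv2.minAreaRect(np.float32(np.c_[X[t],Y[t]])))
E
```

```text
t 24.48 tcp [ 0.5503 -0.1442  0.1701] yaw -9.3 down [ 0.     0.001 -1.   ] gap 0.0765 F [-0.2  0.   0. ]
total yaw 25.8 tilt corr deg (tool) [-0.08  0.    0.  ]
[-15.2   2.3  47.7] ry -2.87
[-12.8   2.3  48.4] ry -2.87
[-10.4   2.3  49. ] ry -2.87
[-7.9  2.3 49.5] ry -2.87
[-5.4  2.3 49.8] ry -2.87
[-2.9  2.3 50. ] ry -2.87
[-0.4  2.3 50.1] ry -2.87
[ 2.1  2.3 50.1] ry -2.87
[ 4.6  2.3 49.9] ry -2.87
side gauge 91 ((0.5521753430366516, -0.14470532536506653), 0.012527874670922756) 0.06891880538620938
side bar ((0.4772850573062897, 0.3410736322402954), (0.02870815247297287, 0.05748226121068001), 22.397192001342773)
((0.4741639196872711, 0.340938925743103), (0.027097517624497414, 0.05595656856894493), 2.7396490573883057)
scene bar ((0.4818202555179596, 0.30429795384407043), (0.0450606495141983, 0.15060289204120636), 15.646929740905762)
((0.4829632043838501, 0.3034266531467438), (0.03576936572790146, 0.14859549701213837), 16.50493049621582)
```

drive_tool:
  plan: "1 -14 0 46 0 -2.7 0; 1 -13 0 53 0 -3 0; 1 -11 0 54 0 -3 0; 1 -9 2 55 0 -3 0; 1 -6 3 55 0 -3 0; 1 -3 5 55 0 -3 0; 1 0 5 52 0 -3 0; 1 2 5 36 0 -2.5 0"

```text
clock: 25.58
tcp_pos: [0.4891, 0.272, 0.147]
orientation: [0.702, -0.702, -0.088, 0.087]
wrist_force: [2.0, -0.3, 0.3]
finger_gap: 0.0857
```

```bash
python3 go.py 0.484 .3025 0.12 16.2 1
```

```text
t 25.57 tcp [0.4891 0.272  0.147 ] yaw 14.2 down [ 0.001  0.    -1.   ] gap 0.0857 F [ 2.  -0.3  0.3]
total yaw 2.0 tilt corr deg (tool) [ 0.   -0.    0.06]
[ 2.5 27.  30.8] ry -2.01
```

drive_tool:
  plan: "1 2 8 20 0 -1.5 0; 1 0 10 5 0 -0.5 0; 1 0 3 0 0 0 0; 1 0 0 0 0 0 0"

```text
clock: 26.08
tcp_pos: [0.4823, 0.2983, 0.1228]
orientation: [-0.699, 0.7, 0.1, -0.102]
wrist_force: [0.0, 0.5, -0.7]
finger_gap: 0.0849
```

```bash
python3 go.py 0.484 .3025 0.0275 16.2 1
```

```text
t 26.07 tcp [0.4823 0.2983 0.1228] yaw 16.4 down [-0.003 -0.002 -1.   ] gap 0.0849 F [ 0.   0.5 -0.7]
total yaw -0.2 tilt corr deg (tool) [ 0.06  0.   -0.18]
[ 3.1 95.2  3.6] ry 0.25
```

drive_tool:
  plan: "1 2 15 3 0 0 0; 1 0 26 0 0 0 0; 1 0 26 0 0 0 0; 1 0 15 0 0 0 0; 1 0 4 0 0 0 0; 1 0 0 0 0 0 0; 1 0 0 0 0 0 0"

```text
clock: 26.95
tcp_pos: [0.4864, 0.2993, 0.0343]
orientation: [-0.7, 0.7, 0.099, -0.099]
wrist_force: [-0.5, -0.2, 0.3]
finger_gap: 0.0852
```

```bash
python3 go.py 0.484 .3025 0.0275 16.2 1
```

```text
t 26.95 tcp [0.4864 0.2993 0.0343] yaw 16.1 down [ 0.001 -0.001 -1.   ] gap 0.0852 F [-0.5 -0.2  0.3]
total yaw 0.1 tilt corr deg (tool) [ 0.05 -0.    0.04]
[-1.4  6.8  3.8] ry -0.13
```

drive_tool:
  plan: "1 -1.5 7 4 0 0 0; 1 0 0.5 0 0 0 0; -1 0 0 0 0 0 0; -1 0 0 0 0 0 0; -1 0 0 0 0 0 0; -1 0 0 0 0 0 0; -1 0 0 0 0 0 0"
  grip_force: 45

```text
clock: 27.82
tcp_pos: [0.485, 0.3038, 0.0283]
orientation: [0.7, -0.7, -0.101, 0.097]
wrist_force: [0.1, 0.4, 0.6]
finger_gap: 0.0439
```

```bash
python3 go.py 0.436 -.218 0.17 -9.4 12
```

```text
t 27.82 tcp [0.485  0.3038 0.0283] yaw 16.1 down [ 0.005  0.001 -1.   ] gap 0.0439 F [0.1 0.4 0.6]
total yaw -25.5 tilt corr deg (tool) [ 0.01 -0.    0.27]
[-15.9 -11.9 -40.7] ry 2.12
[-14.4 -11.9 -41.2] ry 2.12
[-12.9 -11.9 -41.7] ry 2.12
[-11.3 -11.9 -42.2] ry 2.12
[ -9.7 -11.8 -42.6] ry 2.12
[ -8.2 -11.8 -42.9] ry 2.12
[ -6.6 -11.8 -43.2] ry 2.12
[ -5.  -11.8 -43.4] ry 2.12
[ -3.3 -11.8 -43.5] ry 2.12
[ -1.7 -11.8 -43.6] ry 2.12
[ -0.1 -11.8 -43.7] ry 2.12
[  1.5 -11.8 -43.7] ry 2.12
```

drive_tool:
  plan: "-1 0 -15 0 0 0 0; -1 0 -35 0 0 0 0; -1 0 -45 0 0 0 0; -1 -5 -25 -15 0 1 0; -1 -14 0 -42 0 2.4 0; -1 -14 0 -50 0 2.4 0; -1 -13 0 -52 0 2.4 0; -1 -11 0 -53 0 2.4 0"

```text
clock: 28.82
tcp_pos: [0.471, 0.0815, 0.1575]
orientation: [-0.706, 0.706, 0.037, -0.032]
wrist_force: [1.0, -0.7, -1.3]
finger_gap: 0.0438
```

```bash
python3 go.py 0.436 -.2185 0.16 -9.4 7
python3 - <<'E'
from workcell import cams
import cv2
p,d=cams.read_camera("side");cv2.imwrite("pics/s10.png",cv2.resize(p[80:330,200:420,::-1],None,fx=2.4,fy=2.4,interpolation=cv2.INTER_CUBIC))
E
```

```text
t 28.82 tcp [0.471  0.0815 0.1575] yaw 5.6 down [ 0.008  0.    -1.   ] gap 0.0438 F [ 1.  -0.7 -1.3]
total yaw -15.0 tilt corr deg (tool) [0.02 0.   0.46]
[ -9.2  -0.4 -42.2] ry 2.14
[ -7.6  -0.4 -42.5] ry 2.14
[ -6.   -0.4 -42.7] ry 2.14
[ -4.4  -0.4 -42.9] ry 2.14
[ -2.8  -0.4 -43.1] ry 2.14
[ -1.2  -0.4 -43.1] ry 2.14
[  0.5  -0.3 -43.1] ry 2.14
```

View pics/s10.png

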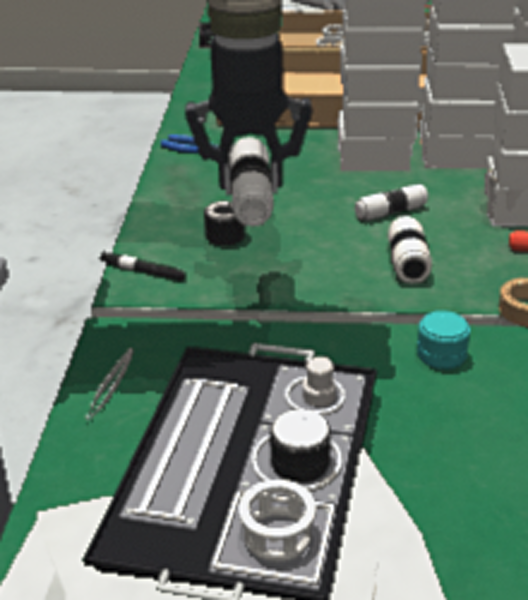

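Barrel is held level by its band; the three other parts stand in their cells.

drive_tool:
  plan: "-1 -9 0 -46 0 2.1 0.4; -1 -8 0 -47 0 2.2 0; -1 -6 0 -47 0 2.2 0; -1 -4 0 -46 0 2.2 0; -1 -3 0 -45 0 2.2 0; -1 -1 2 -35 0 2 0; -1 0 2 -12 0 1 0; -1 0 0 0 0 0 0"

```text
clock: 29.88
tcp_pos: [0.4354, -0.2127, 0.1612]
orientation: [-0.703, 0.707, -0.055, 0.06]
wrist_force: [1.0, 0.8, -2.0]
finger_gap: 0.0433
```

```bash
python3 go.py 0.436 -.2185 0.065 -9.4 1
```

```text
t 29.88 tcp [ 0.4354 -0.2127  0.1612] yaw -9.4 down [ 0.006 -0.007 -1.   ] gap 0.0433 F [ 1.   0.8 -2. ]
total yaw -0.0 tilt corr deg (tool) [ 0.32 -0.    0.4 ]
[ 0.9 96.2 -5.1] ry 0.05
```

drive_tool:
  plan: "-1 0.5 15 -5 0.3 0 0.4; -1 0 26 0 0 0 0; -1 0 26 0 0 0 0; -1 0 15 0 0 0 0; -1 0 4 0 0 0 0; -1 0 0 0 0 0 0; -1 0 0 0 0 0 0"

```text
clock: 30.75
tcp_pos: [0.4355, -0.2113, 0.0702]
orientation: [0.706, -0.704, 0.055, -0.052]
wrist_force: [-0.7, 0.3, -2.1]
finger_gap: 0.0435
```

```bash
python3 go.py 0.436 -.2185 0.059 -9.4 1
python3 - <<'E'
from workcell import cams
import cv2
p,d=cams.read_camera("side");cv2.imwrite("pics/s11.png",cv2.resize(p[200:340,220:400,::-1],None,fx=4,fy=4,interpolation=cv2.INTER_CUBIC))
E
```

```text
t 30.75 tcp [ 0.4355 -0.2113  0.0702] yaw -8.7 down [-0.003  0.004 -1.   ] gap 0.0435 F [-0.7  0.3 -2.1]
total yaw -0.7 tilt corr deg (tool) [-0.18  0.   -0.21]
[ 1.7 11.1 -7. ] ry 0.7
```

View pics/s11.png

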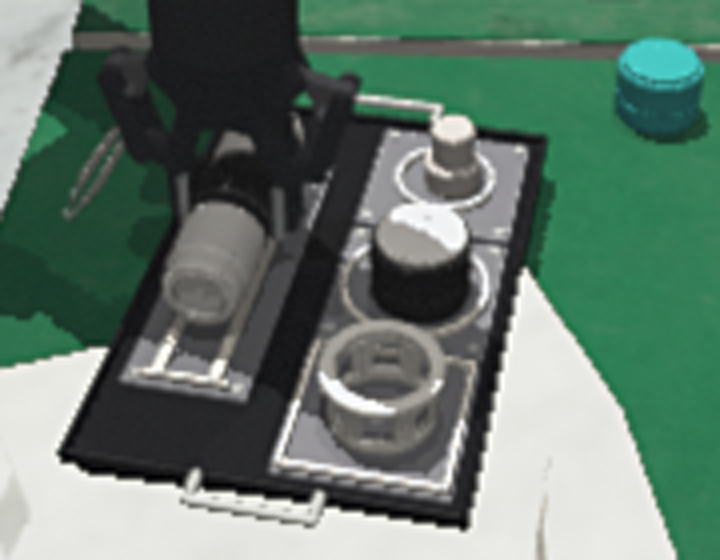

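drive_tool:
  plan: "-1 1 0 -7 0 0.6 0; -1 0 4 0 0 0 0; -1 0 4 0 0 0 0; -1 0 0 0 0 0 0; -1 0 0 0 0 0 0"

```text
clock: 31.42
tcp_pos: [0.4361, -0.2199, 0.0628]
orientation: [0.705, -0.704, 0.058, -0.058]
wrist_force: [0.4, -0.4, -0.9]
finger_gap: 0.0436
```

```bash
python3 go.py 0.436 -.2185 0.059 -9.4 1
```

```text
t 31.43 tcp [ 0.4361 -0.2199  0.0628] yaw -9.4 down [-0.001  0.002 -1.   ] gap 0.0436 F [ 0.4 -0.4 -0.9]
total yaw -0.0 tilt corr deg (tool) [-0.11  0.   -0.06]
[-0.4  3.8  1.4] ry 0.01
```

drive_tool:
  plan: "-1 0 2.5 1 0 0 0; -1 0 1.5 0 0 0 0; -1 0 0 0 0 0 0; -1 0 0 0 0 0 0"

```text
clock: 31.92
tcp_pos: [0.4365, -0.2189, 0.0603]
orientation: [0.705, -0.704, 0.058, -0.058]
wrist_force: [-0.3, -0.1, -1.2]
finger_gap: 0.0435
```

drive_tool:
  plan: "-1 0 1.5 0 0 0 0; -1 0 0 0 0 0 0; -1 0 0 0 0 0 0"

```text
clock: 32.3
tcp_pos: [0.4365, -0.2189, 0.0603]
orientation: [0.705, -0.705, 0.058, -0.058]
wrist_force: [-1.3, -0.2, 0.6]
finger_gap: 0.0438
```

drive_tool:
  plan: "0.2 0 0 0 0 0 0; 0.5 0 0 0 0 0 0; 0.5 0 0 0 0 0 0; 0.5 0 -15 0 0 0 0; 0.5 0 -35 0 0 0 0; 0.5 0 -45 0 0 0 0; 0.8 0 -45 0 0 0 0; 0.8 0 -20 0 0 0 0"

```text
clock: 33.3
tcp_pos: [0.436, -0.2185, 0.2271]
orientation: [0.705, -0.704, 0.058, -0.058]
wrist_force: [0.3, -0.2, -0.5]
finger_gap: 0.0768
```

drive_tool:
  plan: "0.8 0 -30 50 0 0 0; 0.8 0 0 55 0 0 0; 0.8 0 0 55 0 0 0; 0.8 0 0 30 0 0 0; 0.8 0 0 0 0 0 0"

```text
clock: 33.92
tcp_pos: [0.4701, -0.0278, 0.2673]
orientation: [-0.704, 0.706, -0.054, 0.064]
wrist_force: [-0.2, -0.1, -0.1]
finger_gap: 0.0765
```

```bash
python3 go.py
python3 - <<'E'
from h import *
from workcell import cams
for n in ['side','scene']:
    c=cams.calibration(n);p,d=cams.read_camera(n);z=dict(p=p,d=d,**c)
    cv2.imwrite(f"pics/{n}12.png",p[:,:,::-1])
    if n=='side': cv2.imwrite("pics/s12c.png",cv2.resize(p[130:340,220:400,::-1],None,fx=2.8,fy=2.8,interpolation=cv2.INTER_CUBIC))
    W=world(z);X,Y,Z=[W[...,i] for i in range(3)];q=p.astype(int)
    for k,x,y,a,b,br in [('puck',.535,-.235,.066,.09,110),('cage',.5185,-.325,.055,.07,110),('gauge',.5505,-.144,.064,.08,60),('open',.4245,.218,.035,.06,0)]:
        m=(np.hypot(X-x,Y-y)<.04)&(Z>a)&(Z<b)&(q.min(-1)>=br)
        if m.sum()>5: print(n,k,m.sum(),np.round(np.r_[cv2.minEnclosingCircle(np.float32(np.c_[X[m],Y[m]]))[0],np.median(Z[m])],4))
    for k,x,y,zl,zh in [('bar',.436,-.2185,.045,.09),('short',.658,.156,.012,.06)]:
        m=(np.hypot(X-x,Y-y)<.09)&(Z>zl)&(Z<zh)
        if m.sum()<20: continue
        _,lab=cv2.connectedComponents(m.astype(np.uint8)); m=lab==np.bincount(lab[m]).argmax()
        print(n,k,[np.round(t,4) for t in cv2.minAreaRect(np.float32(np.c_[X[m],Y[m]]))],np.percentile(Z[m],97).round(4))
E
```

```text
t 33.92 tcp [ 0.4701 -0.0278  0.2673] yaw -9.6 down [ 0.014 -0.004 -1.   ] gap 0.0765 F [-0.2 -0.1 -0.1]
side puck 301 [ 0.5354 -0.2384  0.0729]
side cage 347 [ 0.519  -0.3238  0.0626]
side gauge 74 [ 0.552  -0.1446  0.0696]
side open 132 [0.425  0.219  0.0413]
side bar [array([ 0.4354, -0.2193]), array([0.1509, 0.043 ]), np.float64(80.2125)] 0.077
side short [array([0.6591, 0.1574]), array([0.0436, 0.1012]), np.float64(4.3673)] 0.0469
scene cage 96 [ 0.5179 -0.3231  0.0623]
scene open 205 [0.4218 0.2196 0.0401]
scene bar [array([ 0.4224, -0.2498]), array([0.0846, 0.0455]), np.float64(79.2816)] 0.0781
scene short [array([0.6542, 0.1567]), array([0.0449, 0.0971]), np.float64(1.2077)] 0.0486
```

View pics/s12c.png

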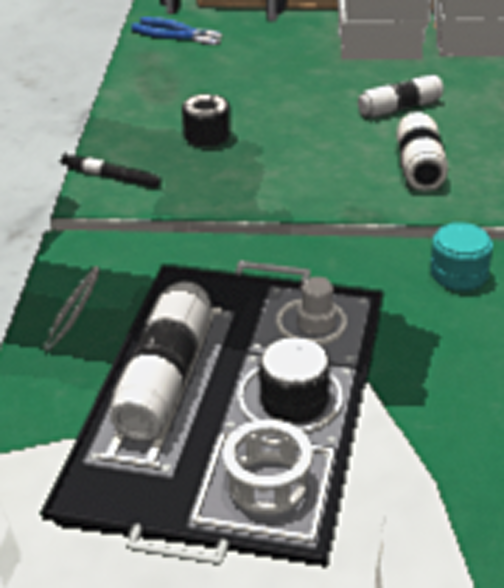

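```bash
python3 -c "
from workcell import job
print(job.hand_in())"
```

```text
the job is handed in; nothing more can be done
None
```

The kit is made up and handed in at about 34 s of the 104 s allowed. The hand-in itself reports no verdict, so these are my own last checks.

| Part | Cell | Offset from cell centre | Top height measured / expected |
|---|---|---|---|
| Capped unit | Large round | about 3 mm | 72.9 / 73 mm |
| Ring cage | Square | about 1–2 mm | 62.5 / 62 mm |
| Plug gauge | Small round | about 2 mm | 69.6 / 69 mm |
| Full-length barrel | Long cradle | about 1 mm, under 1° off the rails | 77 / 75.5 mm |

- **Standing:** in the last side picture the unit, cage and gauge stood upright and the barrel lay on its rails. The arm was raised clear of everything.
- **Left alone:** the uncapped unit and the short barrel measured within about 3 mm of where they started, which is measurement noise.
- **Disagreements:** the two cameras differed by up to about 5 mm on the gauge, barrel and short barrel. In the final check the scene camera could not measure the capped unit or the gauge, and gave only a partial fit of the barrel. Those placings rest on the side camera alone.

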